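# Stack the spice tins on the steel plate

## Robot

A 6-joint arm with a two-finger parallel gripper is mounted at the origin on the work surface. World frame = base frame: x ahead of the robot, y to its left, z up, the work surface at z = 0. Lengths are in m, angles in rad, forces in N, time in s.
With the tool pointing down it reaches from about 0.375 to 0.9 m from the base axis. Payload 3.1 kg.
Tool frame: the origin (TCP) lies where the fingers leave the gripper's body, on its centre line; the fingertips stand 70 mm ahead of it and the grasp point (between the pads) lies 51 mm ahead of it (robot.tip_reach is the distance from the TCP to the fingertips, in m); z points along the fingers, y is the line along which they close (so a half turn about z gives the same grasp; the last joint's range is limited). The gripper opens to 87 mm and grips with 3 to 60 N. Pads are 19 mm wide; open, the fingers measure 117 mm over their backs; the gripper's body (75 mm by 190 mm) begins 51 mm behind the grasp point.
Start: joints at [1.089, 0.527, 1.433, -0, 1.181, -0.178], TCP at [0.186, 0.597, 0.292] pointing down, gripper open.
Joint ranges: [-3.08, 3.08], [-0.75, 2.2], [0.22, 2.44], [-1.43, 4.57], [0, 2.65], [-2.85, 2.85]. Speed limits (rad/s): [2.79, 2.79, 3.14, 3.14, 3.14, 3.14].

## Interface

Orientations are given as a unit quaternion [x, y, z, w].
In Python, from rig import robot gives the robot as it stands.
- The arm moves only by the tool carry_out, never from a script. Its argument "rows" is a list that holds one entry, the list of rows, each a list of 6 numbers: the shift along the tool's x, y, z in mm, then the turn, a rotation vector about the tool's x, y, z in units of 8 degrees (1.0 is 8 degrees). A call has 1 to 20 rows; each row is the pose to reach, as a shift and turn from the pose commanded when the call began, along the tool's axes at that moment; what a row does not reach only later rows make up. A row lasts 1/10 s, in which the tool goes at most 50 mm and 8.59 degrees, less where a joint would pass 70% of its speed; a pose out of reach is approached as far as the arm can. A call with a gripper value outside its range is refused whole. "fingers" is the opening, from 0 (shut) to 1 (fully open), set as the call begins (left out, the last holds). The fingers move at their own pace and stop on an object; "grip_force" is the grip in N (left out, the last holds). Time passes only in rows, so rows that repeat a pose let the fingers close. It gives the time, the measured TCP pose, the force and the opening at its end, in the units of the state.
- robot.get_obs(): the state, without advancing time (a new reading comes with each control period).
- robot.camera(name): name is "side" or "top" or "wrist"; returns a dict with "color" (420x560x3 uint8, red, green, blue), "depth" (420x560 float32, m along the optical axis (not along the pixel's ray), 0 where there is no reading), "K" (3x3 intrinsics, pixels), "D" ([k1, k2, p1, p2, k3] as OpenCV has them; the pictures are not rectified), "camera_from_world" (4x4, takes a point from world to camera coordinates). Camera axes: x right, y down, z forward; pixel columns grow to the right and rows downward; lengths in m; the calibration is good to about 2 mm. A picture is of the moment at which its call begins.
- robot.hand_in(): hands the job in, once; it reports no verdict.
The state is a dict: "time": time; "q": joint angles; "joint_velocities": joint speeds; "joint_torque": joint torques, N m; "position": TCP position; "tool_rot": TCP orientation; "ft_force": force on the tool from outside, world axes, zero at the start; "moment": the same for the moment, N m; "grip_width": finger opening in m.
Only numpy, scipy, OpenCV 4.12 (cv2) and the standard library are available. Lean on these libraries where they do the work, as an engineer would, in place of code of your own. Each camera call takes 0.05 s, during which the arm holds its last target. There are 200 camera calls.

## Task

Put the clean spice tins together as one tower in the middle of the steel plate: turquoise tin at the bottom, then yellow, then green, then the knobbed lid on top, each with its foot fully seated in the mouth below. Build it from the bottom up, one piece at a time, setting each piece down gently and never letting it drop. Leave the white tin and the two blue bowls where they stand.

Things in the scene. Friction and masses are not known exactly. Their poses are not given: they have to be found in the camera images.
- turquoise_tin_mid (a point): open round turquoise steel tin, 60 mm outside diameter, 50 mm high, about 90 g: straight body, mouth 54 mm wide inside, on a 6 mm high foot tapering from 50 mm down to 43 mm diameter. The point is its centre, 25 mm above its underside; z up, out of the mouth. Seated, a foot enters the mouth below and the shoulder rests on the rim: each tin stands 44 mm above the one below.
- yellow_tin_mid (a point): open round yellow steel tin, 60 mm outside diameter, 50 mm high, about 90 g: straight body, mouth 54 mm wide inside, on a 6 mm high foot tapering from 50 mm down to 43 mm diameter. The point is its centre, 25 mm above its underside; z up, out of the mouth. Same shape as the turquoise tin.
- green_tin_mid (a point): open round green steel tin, 60 mm outside diameter, 50 mm high, about 90 g: straight body, mouth 54 mm wide inside, on a 6 mm high foot tapering from 50 mm down to 43 mm diameter. The point is its centre, 25 mm above its underside; z up, out of the mouth. Same shape as the turquoise tin.
- white_tin_mid (a point): open round white steel tin, 60 mm outside diameter, 50 mm high, about 90 g: straight body, mouth 54 mm wide inside, on a 6 mm high foot tapering from 50 mm down to 43 mm diameter. The point is its centre, 25 mm above its underside; z up, out of the mouth. Same shape, not wanted: it must stay where it stands.
- lid_mid (a point): steel lid, 36 mm high, about 60 g, lying foot down: the tins' 6 mm foot, a 60 mm disc from 6 to 10 mm above the underside, then an upright black knob 20 mm in diameter, 26 mm tall, at its centre. The point is its centre, 18 mm above its underside; z points up. Seated on a tin, its point is 37 mm above that tin's point.
- plate_mid (a point): fixed round steel plate, 140 mm across the rim, rim 12 mm high, flat floor about 116 mm across, 4 mm above the platform, with a thin dark ring (72 mm diameter) marking the middle. The point is the centre of the floor's upper face, z up. A tin standing on the plate has its point 25 mm above this one.
- bowl_a_mid (a point): loose blue plastic bowl, 110 mm across the rim, 45 mm high; the point is on its axis, half-way up. A bystander.
- bowl_b_mid (a point): second loose blue plastic bowl, the same as the first. A bystander.
There are look-alikes about, which are no part of the job. What is shaped like the part that bears plate_mid but brown or purple is not meant.

How it is judged:
By the outcome, as a careful person would: the job done as asked, in the order asked, and still so for the second after the job is handed in, with the robot touching nothing.
It also fails if it takes over 136 s, if anything falls off the work surface, if the arm or the gripper's body presses on something with over 40 N, if the wrist force passes 120 N, or if a joint passes its speed limit or range.

## Working session

There is one attempt and no reset: what is moved stays moved. The work goes in short steps, Python scripts to look and compute and a tool call to move; the robot and the scene stay as the last step left them, time stands still between calls to the robot, and variables do not carry over. Pictures are saved under pics/ and viewed, on a budget of 14 in all, crops included, one or two more only if the job needs it, and the job is handed in when it is done.

Besides the shell and the picture viewer there is one more tool, called after "Emit:" by a JSON object that holds its "op" and its "data". carry_out: Moves the arm, as the interface text tells. Its arguments: {"type":"object","properties":{"rows":{"type":"array"},"fingers":{"type":"number"},"grip_force":{"type":"number"}},"required":["rows"]}

```bash
ls; mkdir -p pics
python3 - <<'E'
from rig import robot
import cv2,numpy as np
o=robot.get_obs(); print(o)
for n in ["top","side"]:
    c=robot.camera(n); cv2.imwrite(f"pics/{n}0.png",cv2.resize(c["color"][:,:,::-1],(784,588)))
    np.savez(f"{n}0.npz",**c); print(n,c["K"].tolist(),np.round(c["D"],4),np.round(c["camera_from_world"],3).tolist())
E
```

```text
pics
{'time': 0.0, 'q': array([ 1.08947615e+00,  5.28452700e-01,  1.43389333e+00, -3.19924751e-06,
        1.18135412e+00, -1.78474107e-01]), 'joint_velocities': array([ 0.00010773,  0.00038344, -0.00265433,  0.00119371, -0.00024443,
       -0.00073921]), 'joint_torque': array([-9.55205996e-05, -4.40038848e+01, -1.76590258e+01,  6.32888381e-02,
        5.82824077e-02, -1.55378684e-04]), 'position': array([0.18608719, 0.59605626, 0.29128258]), 'tool_rot': array([ 1.50844352e-01,  9.88556964e-01, -9.97407415e-04, -3.39958705e-04]), 'ft_force': array([ 0.08484804,  0.14119528, -0.41538469]), 'moment': array([ 0.03346613, -0.04256279, -0.00748239]), 'grip_width': 0.08744326000681561}
top [[525.6189775158815, 0.0, 275.6526539589095], [0.0, 525.6189775158815, 216.81868883265048], [0.0, 0.0, 1.0]] [-0.208  0.     0.     0.     0.   ] [[0.094, -0.996, 0.006, -0.043], [-0.973, -0.093, -0.212, 0.583], [0.211, 0.014, -0.977, 1.175], [0.0, 0.0, 0.0, 1.0]]
side [[386.07991795543865, 0.0, 276.0894574636044], [0.0, 386.07991795543865, 198.13508173612846], [0.0, 0.0, 1.0]] [-0.0529  0.      0.      0.      0.    ] [[-0.884, -0.468, 0.02, 0.518], [-0.353, 0.638, -0.685, 0.261], [0.308, -0.612, -0.729, 0.615], [0.0, 0.0, 0.0, 1.0]]
```

View pics/top0.png

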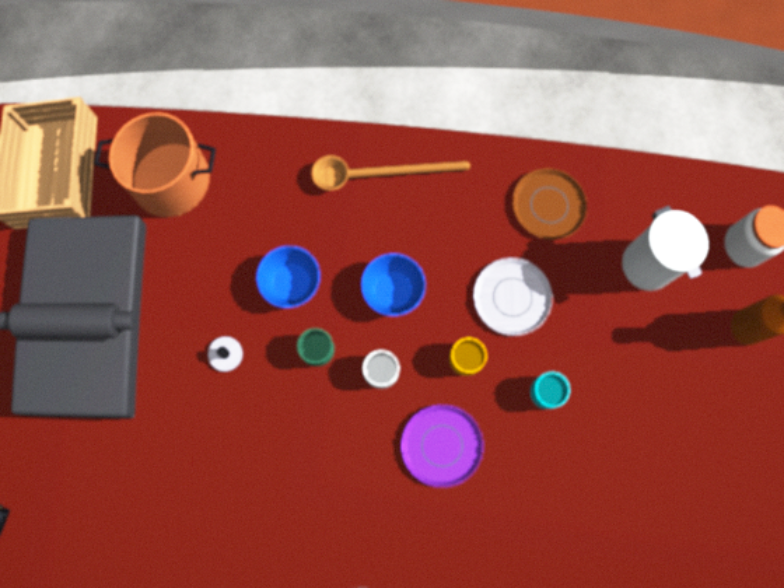

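View pics/side0.png

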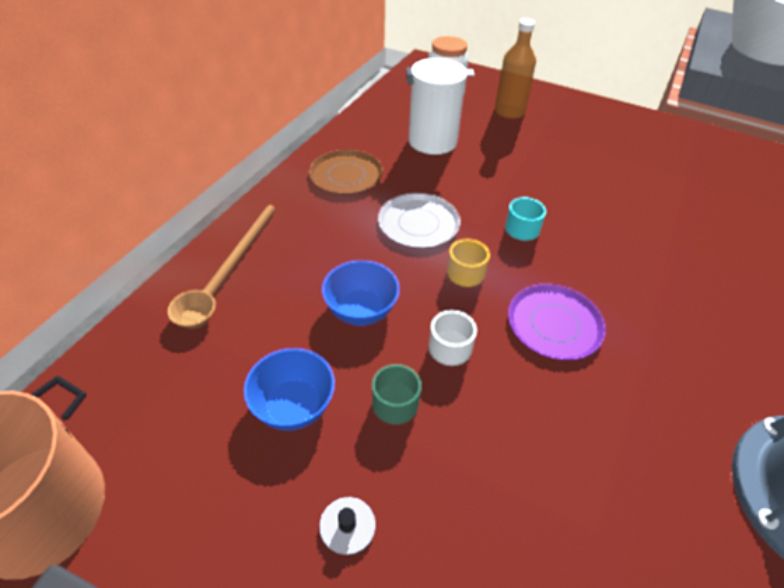

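The pictures show these candidates (784 px top view):
- **Tins:** turquoise (551,390), yellow (468,355), green (316,346) and white (381,368). The white one is to stay.
- **Lid:** (225,353).
- **Plates:** steel-white (512,296), brown (549,203) and purple (442,445). The steel-white one fits the description.
- **Bowls:** (288,277) and (393,285).

Next I'll measure them.

```bash
cat > h.py <<'E'
import numpy as np,cv2
def rays(c,uv):
    M=c["camera_from_world"];R,t=M[:3,:3],M[:3,3]
    n=cv2.undistortPoints(np.float64(uv).reshape(-1,1,2),c["K"],c["D"]).reshape(-1,2)
    return -R.T@t,np.c_[n,np.ones(len(n))]@R
def onplane(c,uv,z):
    C,d=rays(c,uv); return C+d*((z-C[2])/d[:,2])[:,None]
def cloud(c):
    h,w=c["depth"].shape; v,u=np.mgrid[:h,:w]
    C,d=rays(c,np.c_[u.ravel(),v.ravel()])
    return (C+d*c["depth"].reshape(-1,1)).reshape(h,w,3)
def rim(c,xy,zr,r=0.03,tol=0.004,win=0.045):
    """circle centre of pixels near xy whose depth height is zr+-tol, cast on z=zr"""
    P=cloud(c); m=(abs(P[...,2]-zr)<tol)&(np.hypot(P[...,0]-xy[0],P[...,1]-xy[1])<win)&(c["depth"]>0)
    v,u=np.nonzero(m)
    if len(u)<10: return None
    p=onplane(c,np.c_[u,v],zr)[:,:2]
    (x,y),R=cv2.minEnclosingCircle(np.float32(p))
    A=np.c_[2*p,np.ones(len(p))];s=np.linalg.lstsq(A,(p**2).sum(1),rcond=None)[0]
    return np.round([x,y,R,s[0],s[1],np.sqrt(s[2]+s[0]**2+s[1]**2),len(u)],4)
E
python3 - <<'E'
from h import *
px=dict(lid=(225,353),green=(316,346),white=(381,368),yellow=(468,355),turq=(551,390),plate=(512,296),brown=(549,203),purple=(442,445),ba=(288,277),bb=(393,285),pitcher=(678,240))
T=dict(np.load("top0.npz"));S=dict(np.load("side0.npz"))
P=cloud(T)
for n,(u,v) in px.items():
    u,v=u/1.4,v/1.4
    z={"lid":.036,"plate":.004,"brown":.004,"purple":.004,"pitcher":.15}.get(n,.045 if n[0]=="b" else .05)
    p=onplane(T,[(u,v)],z)[0]; q=P[int(v),int(u)]
    hh=P[int(v)-25:int(v)+25,int(u)-25:int(u)+25,2]
    print(n,np.round(p,3),"depthpt",np.round(q,3),"zmax",np.round(np.percentile(hh,[2,50,99]),3))
    zr={"lid":.010,"plate":.012,"brown":.012,"purple":.012,"ba":.045,"bb":.045,"pitcher":None}.get(n,.05)
    if zr:
        w=.045 if zr==.05 or n=="lid" else .09
        for nm,c in(("top",T),("side",S)): print("   ",nm,rim(c,p,zr,win=w,tol=.003))
E
```

```text
lid [0.478 0.279 0.036] depthpt [0.478 0.281 0.035] zmax [-0.005  0.     0.037]
    top [4.807e-01 2.858e-01 2.970e-02 4.805e-01 2.861e-01 2.220e-02 3.010e+02]
    side [4.823e-01 2.878e-01 3.030e-02 4.824e-01 2.874e-01 2.290e-02 1.038e+03]
green [0.503 0.123 0.05 ] depthpt [0.51  0.129 0.01 ] zmax [-0.005  0.     0.053]
    top [5.047e-01 1.265e-01 3.020e-02 5.049e-01 1.266e-01 2.830e-02 7.700e+01]
    side [5.050e-01 1.286e-01 3.020e-02 5.054e-01 1.283e-01 2.780e-02 2.130e+02]
white [0.477 0.011 0.05 ] depthpt [0.484 0.012 0.01 ] zmax [-0.005  0.     0.051]
    top [4.779e-01 1.240e-02 2.990e-02 4.782e-01 1.230e-02 2.830e-02 7.800e+01]
    side [4.778e-01 1.530e-02 3.080e-02 4.787e-01 1.520e-02 2.790e-02 1.570e+02]
yellow [ 0.512 -0.133  0.05 ] depthpt [ 0.52  -0.136  0.008] zmax [-0.005  0.001  0.052]
    top [ 5.133e-01 -1.333e-01  3.020e-02  5.134e-01 -1.334e-01  2.840e-02
  8.000e+01]
    side [ 5.132e-01 -1.297e-01  3.100e-02  5.145e-01 -1.291e-01  2.770e-02
  1.080e+02]
turq [ 0.466 -0.277  0.05 ] depthpt [ 0.472 -0.284  0.012] zmax [-0.006  0.     0.053]
    top [ 4.675e-01 
[... 822 characters left out ...]
01e-01 -1.040e-01  6.450e-02
  2.950e+02]
    side [ 3.619e-01 -1.019e-01  6.960e-02  3.622e-01 -1.013e-01  6.700e-02
  2.920e+02]
ba [0.619 0.186 0.045] depthpt [0.631 0.194 0.002] zmax [-0.005  0.004  0.048]
    top [6.218e-01 1.860e-01 5.410e-02 6.209e-01 1.860e-01 5.180e-02 1.500e+02]
    side [6.223e-01 1.879e-01 5.550e-02 6.222e-01 1.888e-01 5.280e-02 3.870e+02]
bb [0.622 0.004 0.045] depthpt [0.634 0.006 0.002] zmax [-0.004  0.004  0.049]
    top [6.251e-01 5.000e-03 5.450e-02 6.247e-01 4.800e-03 5.270e-02 1.650e+02]
    side [6.245e-01 7.600e-03 5.540e-02 6.242e-01 7.700e-03 5.280e-02 2.430e+02]
pitcher [ 0.719 -0.46   0.15 ] depthpt [ 0.721 -0.46   0.148] zmax [-0.004  0.151  0.158]
```

```bash
cat >> h.py <<'E'
from scipy.spatial.transform import Rotation as Ro
def to(o,*targets,reach=.051):
    """tool-axis mm shifts bringing the grasp point to world targets"""
    R=Ro.from_quat(o["tool_rot"]).as_matrix()
    for t in targets:
        print(t,np.round(R.T@(np.float64(t)-(o["position"]+R[:,2]*reach))*1000,1))
E
python3 - <<'E'
from h import *
from rig import robot
T=np.load("top0.npz")["color"]
def crop(x,y,r): return cv2.resize(T[y-r:y+r,x-r:x+r,::-1],(260,260),interpolation=cv2.INTER_CUBIC)
f=[(366,212,34),(392,145,34),(316,318,34),(393,278,20),(334,254,20),(225,247,20)]
c=[crop(*a) for a in f]
cv2.imwrite("pics/crop.png",np.vstack([np.hstack(c[:3]),np.hstack(c[3:])]))
o=robot.get_obs()
to(o,(.5,.28,.24),(.468,-.2765,.13),(.468,-.2765,.034))
E
```

```text
(0.5, 0.28, 0.24) [-393.9 -208.     0.6]
(0.468, -0.2765, 0.13) [-529.4 -748.5  111.6]
(0.468, -0.2765, 0.034) [-529.4 -748.3  207.6]
```

View pics/crop.png

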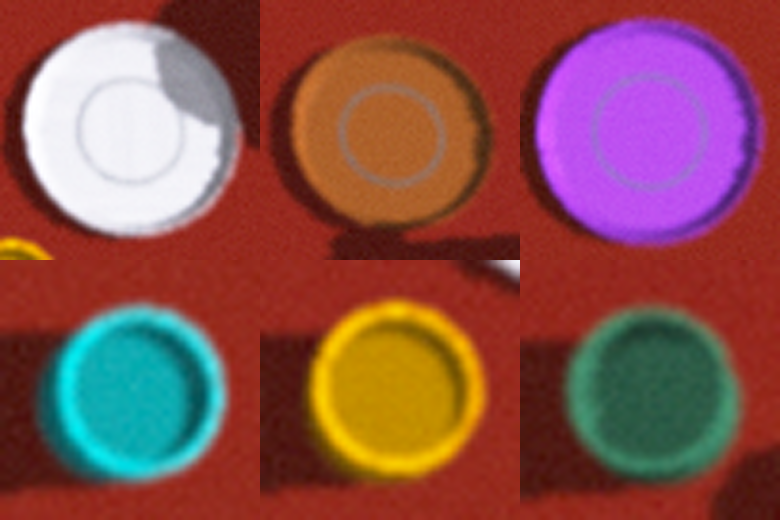

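The crop shows the steel-white plate with its ring (native 366,212) next to the brown and purple look-alikes. All three tins are empty and upright, so I'm moving to the turquoise one.

Emit:
{"op": "carry_out", "data": {"rows": [[[-50, -26, 0, 0, 0, 0], [-98, -52, 0, 0, 0, 0], [-140, -75, 0, 0, 0, 0], [-180, -97, 0, 0, 0, 0], [-220, -120, 0, 0, 0, 0], [-260, -145, 0, 0, 0, 0], [-300, -175, 0, 0, 0, 0], [-330, -205, 0, 0, 0, 0], [-355, -240, 0, 0, 0, 0], [-375, -280, 0, 0, 0, 0], [-390, -325, 0, 0, 0, 0], [-405, -370, 0, 0, 0, 0], [-420, -415, 0, 0, 0, 0], [-435, -460, 5, 0, 0, 0], [-450, -505, 15, 0, 0, 0], [-465, -550, 30, 0, 0, 0], [-480, -595, 45, 0, 0, 0], [-495, -640, 60, 0, 0, 0], [-510, -680, 75, 0, 0, 0], [-520, -715, 90, 0, 0, 0]]], "fingers": 1, "grip_force": 20}}

```text
time: 2.1
position: [0.4695, -0.2437, 0.2015]
tool_rot: [0.151, 0.988, -0.0, 0.0]
ft_force: [0.6, 0.5, 0.9]
grip_width: 0.0872
```

Emit:
{"op": "carry_out", "data": {"rows": [[[-9, -33, 20, 0, 0, 0], [-9, -33, 20, 0, 0, 0], [-9, -33, 20, 0, 0, 0], [-9, -33, 20, 0, 0, 0], [-9, -33, 20, 0, 0, 0]]]}}

```text
time: 2.6
position: [0.4684, -0.2739, 0.1828]
tool_rot: [0.15, 0.989, -0.0, 0.0]
ft_force: [-0.4, 0.2, 0.3]
grip_width: 0.0869
```

Run:
```python
from h import *
from rig import robot
o=robot.get_obs(); print(o["time"],o["position"],o["tool_rot"])
to(o,(.468,-.2765,.034))
c=robot.camera("wrist"); np.savez("w1.npz",**c)
print(np.round(c["camera_from_world"],3).tolist())
cv2.imwrite("pics/w1.png",c["color"][:,:,::-1])
print(rim(c,(.468,-.2765),.05,tol=.003))
```

```text
2.6 [ 0.46835478 -0.27388084  0.18284086] [ 1.50007362e-01  9.88684873e-01 -3.13142978e-06  1.17506429e-04]
(0.468, -0.2765, 0.034) [-0.4 -2.6 97.8]
[[0.296, 0.955, -0.0, 0.123], [0.926, -0.287, 0.246, -0.516], [0.235, -0.073, -0.969, 0.154], [0.0, 0.0, 0.0, 1.0]]
[ 4.693e-01 -2.786e-01  3.020e-02  4.690e-01 -2.786e-01  2.810e-02
  1.206e+03]
```

View pics/w1.png

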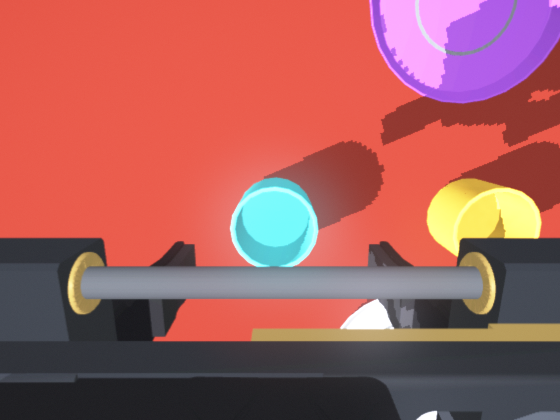

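The wrist view shows the turquoise rim centred at about (275,228), midway between the fingers. That agrees with the top camera, so I'm descending and gripping.

Emit:
{"op": "carry_out", "data": {"rows": [[[-1, -4, 20, 0, 0, 0], [-1, -4, 45, 0, 0, 0], [-1, -4, 65, 0, 0, 0], [-1, -4, 80, 0, 0, 0], [-1, -4, 90, 0, 0, 0], [-1, -4, 97, 0, 0, 0], [-1, -4, 97, 0, 0, 0], [-1, -4, 97, 0, 0, 0]]]}}

```text
time: 3.45
position: [0.4683, -0.2793, 0.0858]
tool_rot: [0.151, 0.989, -0.0, 0.0]
ft_force: [0.4, -1.0, -0.4]
grip_width: 0.087
```

Emit:
{"op": "carry_out", "data": {"rows": [[[0, 0, 0, 0, 0, 0], [0, 0, 0, 0, 0, 0], [0, 0, 0, 0, 0, 0], [0, 0, 0, 0, 0, 0], [0, 0, 0, 0, 0, 0], [0, 0, 0, 0, 0, 0], [0, 0, 0, 0, 0, 0], [0, 0, 0, 0, 0, 0]]], "fingers": 0.5, "grip_force": 20}}

```text
time: 4.25
position: [0.468, -0.2794, 0.0855]
tool_rot: [0.151, 0.989, -0.0, 0.0]
ft_force: [-0.0, -0.1, 2.8]
grip_width: 0.0601
```

Run:
```python
from h import *
from rig import robot
o=robot.get_obs(); print(o["time"],o["position"],o["tool_rot"],o["ft_force"],o["grip_width"])
for n in("top","side"):
    c=robot.camera(n); print(n,rim(c,(.468,-.2765),.05,tol=.003,win=.035))
to(o,(.632,-.207,.1),(.632,-.207,.04))
```

```text
4.25 [ 0.46802885 -0.27936058  0.08547474] [ 1.50797569e-01  9.88564650e-01 -1.08947151e-04  1.14753911e-04] [-0.01689907 -0.11437617  2.83765231] 0.06014126197662908
top None
side [ 4.565e-01 -2.748e-01  2.950e-02  4.703e-01 -2.759e-01  2.950e-02
  3.600e+01]
(0.632, -0.207, 0.1) [-134.9  118.   -65.5]
(0.632, -0.207, 0.04) [-134.9  118.    -5.5]
```

Emit:
{"op": "carry_out", "data": {"rows": [[[0, 0, -8, 0, 0, 0], [0, 0, -20, 0, 0, 0], [0, 0, -40, 0, 0, 0], [-8, 7, -55, 0, 0, 0], [-25, 22, -60, 0, 0, 0], [-45, 39, -60, 0, 0, 0], [-68, 58, -60, 0, 0, 0], [-90, 77, -60, 0, 0, 0], [-110, 94, -60, 0, 0, 0], [-125, 107, -60, 0, 0, 0], [-133, 114, -58, 0, 0, 0], [-135, 116, -50, 0, 0, 0], [-135, 116, -38, 0, 0, 0], [-135, 116, -26, 0, 0, 0], [-135, 116, -18, 0, 0, 0], [-135, 116, -12, 0, 0, 0], [-135, 116, -9, 0, 0, 0], [-135, 116, -7, 0, 0, 0], [-135, 116, -7, 0, 0, 0], [-135, 116, -7, 0, 0, 0]]]}}

```text
time: 6.35
position: [0.6317, -0.209, 0.0927]
tool_rot: [0.151, 0.989, -0.0, 0.0]
ft_force: [-0.0, -0.1, -0.1]
grip_width: 0.0605
```

Run:
```python
from h import *
from rig import robot
o=robot.get_obs(); print(o["time"],o["position"],o["ft_force"],o["grip_width"])
c=robot.camera("wrist"); cv2.imwrite("pics/w2.png",c["color"][:,:,::-1])
print(rim(c,(.632,-.209),.057,tol=.005), rim(c,(.632,-.209),.012,tol=.004,win=.09))
c=robot.camera("side"); cv2.imwrite("pics/s2.png",cv2.resize(c["color"][80:260,200:440,::-1],(720,540)))
```

```text
6.35 [ 0.63167853 -0.20895204  0.09265422] [-0.0087635  -0.05354212 -0.07250917] 0.0605297610066523
[ 6.205e-01 -2.047e-01  3.980e-02  6.321e-01 -2.083e-01  2.840e-02
  2.451e+03] [ 6.289e-01 -2.074e-01  6.940e-02  6.294e-01 -2.073e-01  6.310e-02
  5.543e+03]
```

View pics/w2.png

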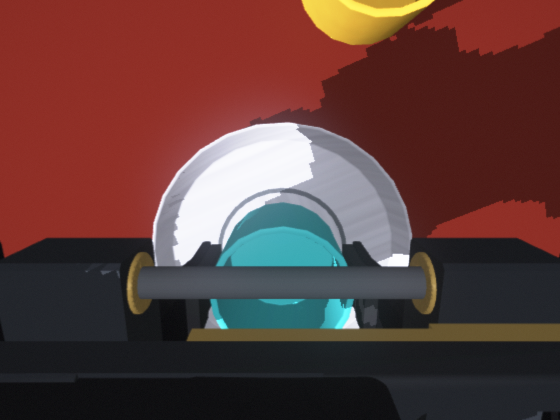

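The wrist view shows the tin (x about 282) centred on the ring (220–345) and on the plate rim (153–412) along the closing line. I'll check the other direction from the ring and rim edges.

Run:
```python
from h import *
from rig import robot
o=robot.get_obs(); c=robot.camera("wrist")
R=Ro.from_quat(o["tool_rot"]).as_matrix()
tcp=o["position"]
for uv,z,r in(((283,189.5),.004,36),((282,122.5),.012,70),((282,203),.048-.0+.0,0),((283,227),.057,30)):
    p=onplane(c,[uv],z)[0]; print(np.round(p,4),np.round((R.T@(p-tcp))[:2]*1000,1),r)
```

```text
[ 0.6006 -0.1976  0.004 ] [33.1  1.5] 36
[ 0.5672 -0.1878  0.012 ] [68.   0.9] 70
[ 0.5981 -0.1975  0.048 ] [35.5  0.9] 0
[ 0.6055 -0.1994  0.057 ] [27.9  1.3] 30
```

The tin and the ring agree within 1 mm, so I'm lowering gently.

Emit:
{"op": "carry_out", "data": {"rows": [[[0, 0, 0.7, 0, 0, 0], [0, 0, 1.4, 0, 0, 0], [0, 0, 2, 0, 0, 0], [0, 0, 2.5, 0, 0, 0], [0, 0, 3, 0, 0, 0], [0, 0, 3.2, 0, 0, 0], [0, 0, 3.2, 0, 0, 0]]]}}

```text
time: 7.2
position: [0.6314, -0.2088, 0.0895]
tool_rot: [0.151, 0.989, -0.0, -0.0]
ft_force: [-1.7, 1.1, 3.5]
grip_width: 0.0603
```

Emit:
{"op": "carry_out", "data": {"rows": [[[0, 0, 0, 0, 0, 0], [0, 0, 0, 0, 0, 0], [0, 0, 0, 0, 0, 0], [0, 0, 0, 0, 0, 0], [0, 0, 0, 0, 0, 0], [0, 0, -5, 0, 0, 0], [0, 0, -15, 0, 0, 0], [0, 0, -35, 0, 0, 0], [0, 0, -60, 0, 0, 0], [0, 0, -90, 0, 0, 0], [0, 0, -110, 0, 0, 0], [0, 0, -110, 0, 0, 0]]], "fingers": 1}}

```text
time: 8.4
position: [0.6335, -0.2098, 0.2037]
tool_rot: [0.151, 0.989, -0.001, 0.004]
ft_force: [1.4, 0.0, 0.0]
grip_width: 0.0869
```

Run:
```python
from h import *
from rig import robot
o=robot.get_obs(); print(o["time"],o["position"])
print("turq", rim(robot.camera("wrist"),(.632,-.209),.054,tol=.004), rim(robot.camera("side"),(.632,-.209),.054,tol=.004))
to(o,(.513,-.1338,.13),(.513,-.1338,.034))
```

```text
8.4 [ 0.63345519 -0.2097509   0.20368051]
turq [ 6.326e-01 -2.084e-01  3.010e-02  6.323e-01 -2.083e-01  2.810e-02
  1.159e+03] [ 6.303e-01 -2.033e-01  3.200e-02  6.304e-01 -2.043e-01  2.830e-02
  1.090e+02]
(0.513, -0.1338, 0.13) [138.2  36.7  21.4]
(0.513, -0.1338, 0.034) [139.1  36.9 117.4]
```

Emit:
{"op": "carry_out", "data": {"rows": [[[35, 9, 0, 0, 0, 0], [75, 20, 0, 0, 0, 0], [110, 30, 0, 0, 0, 0], [130, 35, 10, 0, 0, 0], [136, 37, 20, 0, 0, 0], [136, 37, 20, 0, 0, 0], [136, 37, 20, 0, 0, 0], [136, 37, 20, 0, 0, 0]]]}}

```text
time: 9.3
position: [0.5135, -0.1335, 0.179]
tool_rot: [0.151, 0.989, -0.0, 0.0]
ft_force: [-0.3, 0.2, 0.3]
grip_width: 0.087
```

Run:
```python
from h import *
from rig import robot
c=robot.camera("wrist");o=robot.get_obs(); print(o["time"],o["position"])
r=rim(c,(.513,-.133),.05,tol=.004);print(r)
to(o,(r[0],r[1],.034))
```

```text
9.35 [ 0.51353907 -0.133577    0.17912269]
[ 5.150e-01 -1.330e-01  3.030e-02  5.146e-01 -1.330e-01  2.800e-02
  1.263e+03]
(np.float64(0.515), np.float64(-0.133), 0.034) [-1.1  1.  94.1]
```

Emit:
{"op": "carry_out", "data": {"rows": [[[-1, 0, 25, 0, 0, 0], [-1, 0, 50, 0, 0, 0], [-1, 0, 70, 0, 0, 0], [-1, 0, 84, 0, 0, 0], [-1, 0, 91, 0, 0, 0], [-1, 0, 94, 0, 0, 0], [-1, 0, 94, 0, 0, 0]]]}}

```text
time: 10.05
position: [0.514, -0.1335, 0.0851]
tool_rot: [0.151, 0.989, -0.0, 0.0]
ft_force: [0.5, -0.0, -0.3]
grip_width: 0.0871
```

Emit:
{"op": "carry_out", "data": {"rows": [[[0, 0, 0, 0, 0, 0], [0, 0, 0, 0, 0, 0], [0, 0, 0, 0, 0, 0], [0, 0, 0, 0, 0, 0], [0, 0, 0, 0, 0, 0], [0, 0, 0, 0, 0, 0], [0, 0, 0, 0, 0, 0], [0, 0, 0, 0, 0, 0]]], "fingers": 0.5}}

```text
time: 10.85
position: [0.5138, -0.1333, 0.0854]
tool_rot: [0.151, 0.989, -0.0, 0.0]
ft_force: [-0.2, 0.9, 5.5]
grip_width: 0.0595
```

Run:
```python
from h import *
from rig import robot
o=robot.get_obs(); print(o["time"],o["position"],o["ft_force"],o["grip_width"])
to(o,(.6315,-.209,.034+.048))
```

```text
10.85 [ 0.51376118 -0.13329178  0.08538522] [-0.17762725  0.87897203  5.47075743] 0.059541471532862586
(0.6315, -0.209, 0.082) [-135.   -37.2  -47.5]
```

Emit:
{"op": "carry_out", "data": {"rows": [[[0, 0, -8, 0, 0, 0], [0, 0, -22, 0, 0, 0], [0, 0, -42, 0, 0, 0], [0, 0, -64, 0, 0, 0], [-8, -2, -80, 0, 0, 0], [-25, -7, -88, 0, 0, 0], [-45, -12, -90, 0, 0, 0], [-68, -19, -90, 0, 0, 0], [-90, -25, -90, 0, 0, 0], [-110, -30, -90, 0, 0, 0], [-125, -34, -90, 0, 0, 0], [-133, -37, -88, 0, 0, 0], [-135, -37, -82, 0, 0, 0], [-135, -37, -75, 0, 0, 0], [-135, -37, -68, 0, 0, 0], [-135, -37, -63, 0, 0, 0], [-135, -37, -60, 0, 0, 0], [-135, -37, -60, 0, 0, 0], [-135, -37, -60, 0, 0, 0]]]}}

```text
time: 12.75
position: [0.6314, -0.2088, 0.1452]
tool_rot: [0.151, 0.989, -0.0, 0.0]
ft_force: [0.3, 0.5, -0.1]
grip_width: 0.059
```

Run:
```python
from h import *
from rig import robot
o=robot.get_obs(); print(o["time"],o["position"],o["ft_force"],o["grip_width"])
to(o,(.6315,-.209,.034+.048))
c=robot.camera("wrist"); cv2.imwrite("pics/w3.png",c["color"][:,:,::-1])
c=robot.camera("side"); cv2.imwrite("pics/s3.png",cv2.resize(c["color"][80:240,200:400,::-1],(700,560),interpolation=cv2.INTER_CUBIC))
```

```text
12.75 [ 0.63144413 -0.20876286  0.14516788] [ 0.29637964  0.53590361 -0.08038233] 0.059038730655431096
(0.6315, -0.209, 0.082) [-0.1 -0.2 12.2]
```

View pics/s3.png

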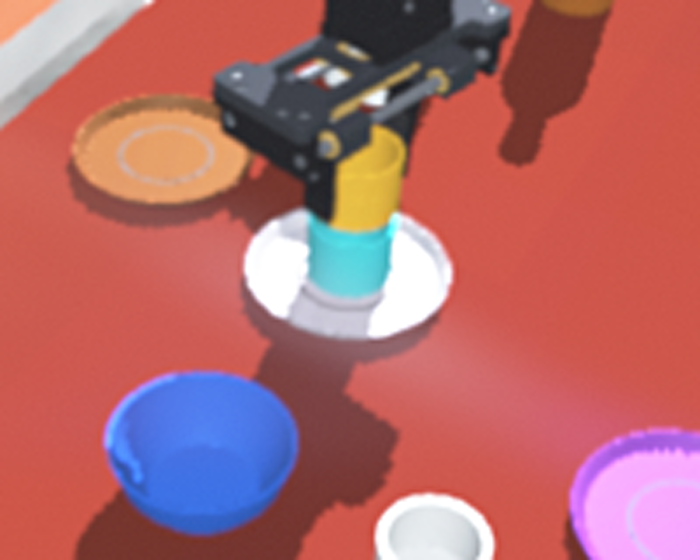

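The side view shows yellow directly above turquoise. Their right edges (about 395 and 403) differ by the amount perspective predicts, so I'm lowering.

Emit:
{"op": "carry_out", "data": {"rows": [[[0, 0, 1.5, 0, 0, 0], [0, 0, 3, 0, 0, 0], [0, 0, 4.5, 0, 0, 0], [0, 0, 6, 0, 0, 0], [0, 0, 7.5, 0, 0, 0], [0, 0, 8.5, 0, 0, 0], [0, 0, 9.5, 0, 0, 0], [0, 0, 10, 0, 0, 0], [0, 0, 10, 0, 0, 0]]]}}

```text
time: 13.75
position: [0.6314, -0.2088, 0.135]
tool_rot: [0.151, 0.989, 0.0, -0.0]
ft_force: [-0.1, 0.2, -1.3]
grip_width: 0.0592
```

Emit:
{"op": "carry_out", "data": {"rows": [[[0, 0, 0.5, 0, 0, 0], [0, 0, 1, 0, 0, 0], [0, 0, 1.5, 0, 0, 0], [0, 0, 2, 0, 0, 0], [0, 0, 2.3, 0, 0, 0], [0, 0, 2.3, 0, 0, 0]]]}}

```text
time: 14.35
position: [0.6315, -0.2088, 0.1334]
tool_rot: [0.151, 0.989, -0.0, 0.0]
ft_force: [-0.9, 0.7, 5.1]
grip_width: 0.0594
```

Emit:
{"op": "carry_out", "data": {"rows": [[[0, 0, 0, 0, 0, 0], [0, 0, 0, 0, 0, 0], [0, 0, 0, 0, 0, 0], [0, 0, 0, 0, 0, 0], [0, 0, 0, 0, 0, 0], [0, 0, -5, 0, 0, 0], [0, 0, -15, 0, 0, 0], [0, 0, -35, 0, 0, 0], [0, 0, -60, 0, 0, 0], [0, 0, -75, 0, 0, 0], [20, 26, -80, 0, 0, 0], [48, 61, -80, 0, 0, 0], [78, 100, -80, 0, 0, 0], [108, 138, -80, 0, 0, 0], [138, 177, -80, 0, 0, 0], [168, 215, -75, 0, 0, 0], [195, 250, -65, 0, 0, 0], [214, 274, -52, 0, 0, 0], [221, 283, -46, 0, 0, 0], [221, 283, -46, 0, 0, 0]]], "fingers": 1}}

```text
time: 16.35
position: [0.504, 0.1283, 0.1785]
tool_rot: [0.149, 0.989, -0.0, -0.001]
ft_force: [0.8, 0.2, -0.1]
grip_width: 0.087
```

Emit:
{"op": "carry_out", "data": {"rows": [[[0, 0, 0, 0, 0, 0], [0, 0, 0, 0, 0, 0]]]}}

```text
time: 16.55
position: [0.5064, 0.126, 0.1794]
tool_rot: [0.152, 0.988, 0.0, 0.001]
ft_force: [0.1, 0.2, 0.3]
grip_width: 0.0873
```

Run:
```python
from h import *
from rig import robot
c=robot.camera("wrist");o=robot.get_obs(); print(o["time"],o["position"])
r=rim(c,(.505,.127),.05,tol=.004);print(r)
to(o,(r[0],r[1],.034))
for n in("top","side"):
    c=robot.camera(n); print(n,"yellow",rim(c,(.632,-.207),.098,tol=.004),"turq old",rim(c,(.632,-.207),.054,tol=.003))
    if n=="side": cv2.imwrite("pics/s4.png",cv2.resize(c["color"][80:240,200:400,::-1],(700,560),interpolation=cv2.INTER_CUBIC))
```

```text
16.6 [0.50620281 0.12589651 0.17933392]
[5.066e-01 1.263e-01 3.020e-02 5.063e-01 1.265e-01 2.800e-02 1.329e+03]
(np.float64(0.5066), np.float64(0.1263), 0.034) [ 0.   0.4 94.3]
top yellow [ 6.309e-01 -2.083e-01  2.970e-02  6.309e-01 -2.083e-01  2.760e-02
  9.300e+01] turq old [ 6.310e-01 -2.080e-01  2.950e-02  6.318e-01 -2.070e-01  1.940e-02
  1.600e+02]
side yellow None turq old None
```

View pics/s4.png

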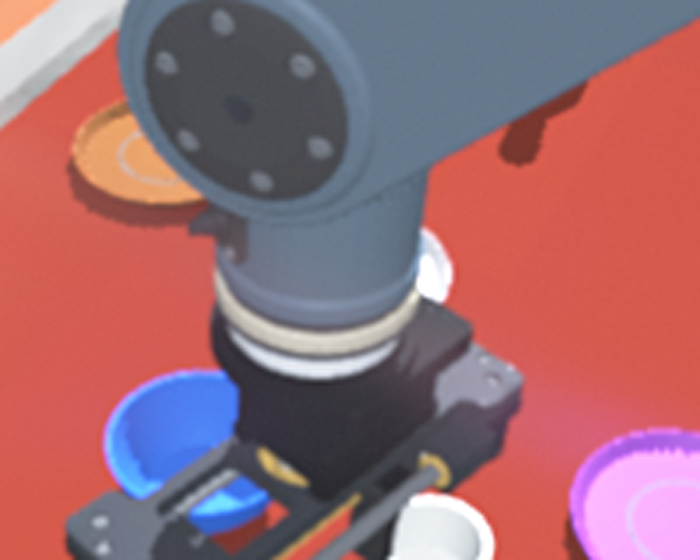

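The arm hides the tower in the side view. The top camera has the yellow rim at z = 0.098, centre (0.631, -0.208), so it is seated. I'm gripping green.

Emit:
{"op": "carry_out", "data": {"rows": [[[0, 0, 25, 0, 0, 0], [0, 0, 50, 0, 0, 0], [0, 0, 70, 0, 0, 0], [0, 0, 84, 0, 0, 0], [0, 0, 91, 0, 0, 0], [0, 0, 94, 0, 0, 0], [0, 0, 94, 0, 0, 0], [0, 0, 94, 0, 0, 0]]]}}

```text
time: 17.5
position: [0.5054, 0.1271, 0.0854]
tool_rot: [0.151, 0.989, 0.0, 0.001]
ft_force: [-0.4, -0.1, -0.6]
grip_width: 0.0873
```

Emit:
{"op": "carry_out", "data": {"rows": [[[0, 0, 0, 0, 0, 0], [0, 0, 0, 0, 0, 0], [0, 0, 0, 0, 0, 0], [0, 0, 0, 0, 0, 0], [0, 0, 0, 0, 0, 0], [0, 0, 0, 0, 0, 0], [0, 0, 0, 0, 0, 0], [0, 0, 0, 0, 0, 0]]], "fingers": 0.5}}

```text
time: 18.3
position: [0.5049, 0.1272, 0.0849]
tool_rot: [0.151, 0.989, 0.0, 0.0]
ft_force: [-0.6, -0.2, 2.7]
grip_width: 0.0584
```

Run:
```python
from h import *
from rig import robot
o=robot.get_obs(); print(o["time"],o["position"],o["ft_force"],o["grip_width"])
to(o,(.6315,-.2088,.034+.092))
```

```text
18.3 [0.5048725  0.12722862 0.08488436] [-0.63489932 -0.21286395  2.73113206] 0.05839746880786387
(0.6315, -0.2088, 0.126) [-221.1 -283.   -92.1]
```

Emit:
{"op": "carry_out", "data": {"rows": [[[0, 0, -8, 0, 0, 0], [0, 0, -22, 0, 0, 0], [0, 0, -45, 0, 0, 0], [0, 0, -70, 0, 0, 0], [0, 0, -95, 0, 0, 0], [-6, -8, -115, 0, 0, 0], [-18, -23, -123, 0, 0, 0], [-36, -46, -125, 0, 0, 0], [-58, -74, -125, 0, 0, 0], [-80, -102, -125, 0, 0, 0], [-102, -130, -125, 0, 0, 0], [-124, -158, -125, 0, 0, 0], [-146, -187, -125, 0, 0, 0], [-168, -215, -125, 0, 0, 0], [-188, -241, -125, 0, 0, 0], [-204, -261, -125, 0, 0, 0], [-215, -275, -125, 0, 0, 0], [-220, -282, -125, 0, 0, 0], [-221, -283, -125, 0, 0, 0], [-221, -283, -122, 0, 0, 0]]]}}

```text
time: 20.3
position: [0.6312, -0.2082, 0.2069]
tool_rot: [0.151, 0.989, 0.0, -0.0]
ft_force: [0.1, 0.2, -0.4]
grip_width: 0.0582
```

Emit:
{"op": "carry_out", "data": {"rows": [[[0, 0, 4, 0, 0, 0], [0, 0, 9, 0, 0, 0], [0, 0, 13, 0, 0, 0], [0, 0, 16, 0, 0, 0], [0, 0, 18, 0, 0, 0], [0, 0, 18, 0, 0, 0], [0, 0, 18, 0, 0, 0]]]}}

```text
time: 21.0
position: [0.6315, -0.2089, 0.1888]
tool_rot: [0.151, 0.989, -0.0, 0.0]
ft_force: [-0.5, -0.6, -1.4]
grip_width: 0.0585
```

Run:
```python
from h import *
from rig import robot
o=robot.get_obs(); print(o["time"],o["position"],o["ft_force"],o["grip_width"])
to(o,(.6315,-.2088,.0849+.092-.051))
c=robot.camera("side"); cv2.imwrite("pics/s5.png",cv2.resize(c["color"][60:220,200:400,::-1],(700,560),interpolation=cv2.INTER_CUBIC))
```

```text
21.0 [ 0.63151051 -0.20886102  0.18879992] [-0.5084127  -0.55746523 -1.35292928] 0.05847805127438749
(0.6315, -0.2088, 0.1259) [ 0.   0.1 11.9]
```

View pics/s5.png

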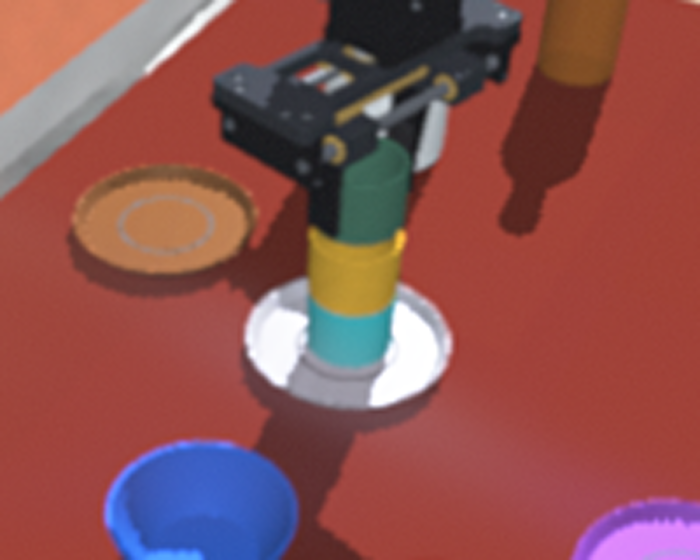

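Yellow is seated flush on turquoise (joint at about y=312), and green hovers just above it (320–408). I'm lowering green.

Emit:
{"op": "carry_out", "data": {"rows": [[[0, 0, 1.5, 0, 0, 0], [0, 0, 3, 0, 0, 0], [0, 0, 4.5, 0, 0, 0], [0, 0, 6, 0, 0, 0], [0, 0, 7.5, 0, 0, 0], [0, 0, 8.5, 0, 0, 0], [0, 0, 9.5, 0, 0, 0], [0, 0, 10, 0, 0, 0], [0, 0, 10, 0, 0, 0]]]}}

```text
time: 21.95
position: [0.6314, -0.2088, 0.1787]
tool_rot: [0.151, 0.989, 0.0, -0.0]
ft_force: [-0.4, -0.2, -0.6]
grip_width: 0.0589
```

Emit:
{"op": "carry_out", "data": {"rows": [[[0, 0, 0.5, 0, 0, 0], [0, 0, 1, 0, 0, 0], [0, 0, 1.5, 0, 0, 0], [0, 0, 2, 0, 0, 0], [0, 0, 2, 0, 0, 0], [0, 0, 2, 0, 0, 0]]]}}

```text
time: 22.55
position: [0.6315, -0.2089, 0.1769]
tool_rot: [0.151, 0.989, -0.0, 0.0]
ft_force: [0.6, -0.1, 0.9]
grip_width: 0.0582
```

Emit:
{"op": "carry_out", "data": {"rows": [[[0, 0, 0.3, 0, 0, 0], [0, 0, 0.5, 0, 0, 0], [0, 0, 0.7, 0, 0, 0], [0, 0, 0.7, 0, 0, 0]]]}}

```text
time: 22.95
position: [0.6316, -0.2089, 0.1769]
tool_rot: [0.151, 0.989, -0.0, 0.0]
ft_force: [-1.3, 0.3, 4.7]
grip_width: 0.0585
```

Emit:
{"op": "carry_out", "data": {"rows": [[[0, 0, 0, 0, 0, 0], [0, 0, 0, 0, 0, 0], [0, 0, 0, 0, 0, 0], [0, 0, 0, 0, 0, 0], [0, 0, 0, 0, 0, 0], [0, 0, -5, 0, 0, 0], [0, 0, -15, 0, 0, 0], [0, 0, -35, 0, 0, 0], [0, 0, -60, 0, 0, 0], [0, 0, -75, 0, 0, 0], [15, 22, -80, 0, 0, 0], [36, 53, -80, 0, 0, 0], [60, 88, -80, 0, 0, 0], [85, 125, -80, 0, 0, 0], [110, 162, -80, 0, 0, 0], [135, 198, -80, 0, 0, 0], [160, 235, -80, 0, 0, 0], [185, 272, -75, 0, 0, 0], [210, 309, -65, 0, 0, 0], [235, 345, -50, 0, 0, 0]]], "fingers": 1}}

```text
time: 24.95
position: [0.5102, 0.1924, 0.2273]
tool_rot: [0.151, 0.989, 0.001, 0.002]
ft_force: [0.9, 0.9, -0.3]
grip_width: 0.0867
```

Emit:
{"op": "carry_out", "data": {"rows": [[[22, 32, 15, 0, 0, 0], [42, 62, 30, 0, 0, 0], [53, 78, 42, 0, 0, 0], [56, 83, 48, 0, 0, 0], [56, 83, 48, 0, 0, 0], [56, 83, 48, 0, 0, 0], [56, 83, 48, 0, 0, 0]]]}}

```text
time: 25.65
position: [0.4823, 0.2855, 0.1788]
tool_rot: [0.152, 0.988, 0.0, 0.001]
ft_force: [1.0, -0.3, -0.5]
grip_width: 0.0868
```

Run:
```python
from h import *
from rig import robot
c=robot.camera("wrist");o=robot.get_obs(); print(o["time"],o["position"])
cv2.imwrite("pics/w6.png",c["color"][:,:,::-1])
a=(.481,.2865)
r=rim(c,a,.01,tol=.003);k=rim(c,a,.036,tol=.003,win=.03);print(r,k)
to(o,(k[0],k[1],.032),(r[0],r[1],.032))
for n in("top","side"): 
    c=robot.camera(n); print(n,"green",rim(c,(.632,-.208),.142,tol=.004))
    if n=="side": print("white",rim(c,(.478,.013),.05,tol=.003))
```

```text
25.7 [0.48225482 0.28550762 0.17880726]
[4.832e-01 2.865e-01 3.010e-02 4.835e-01 2.864e-01 2.270e-02 3.601e+03] [4.828e-01 2.866e-01 1.020e-02 4.828e-01 2.866e-01 7.100e-03 5.860e+02]
(np.float64(0.4828), np.float64(0.2866), 0.032) [-0.   1.1 95.8]
(np.float64(0.4832), np.float64(0.2865), 0.032) [-0.4  1.1 95.8]
top green [ 6.316e-01 -2.086e-01  2.960e-02  6.316e-01 -2.087e-01  2.750e-02
  1.130e+02]
side green None
white None
```

View pics/w6.png

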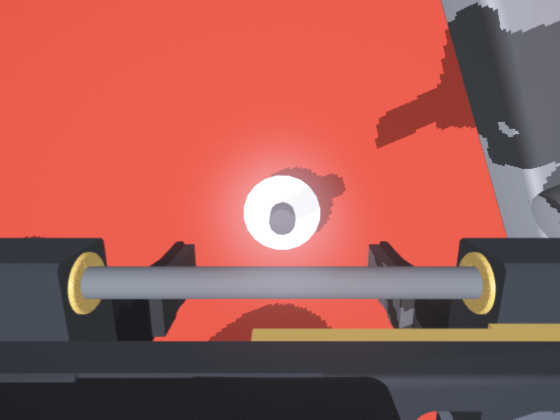

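The wrist view shows the lid at (282,212) with its knob at (282,217), centred between the fingers. The dark board on the right clears the gripper body. The top camera has the green rim at z = 0.142, so it is seated. I'm gripping the knob.

Emit:
{"op": "carry_out", "data": {"rows": [[[0, 1, 25, 0, 0, 0], [0, 1, 50, 0, 0, 0], [0, 1, 70, 0, 0, 0], [0, 1, 84, 0, 0, 0], [0, 1, 91, 0, 0, 0], [0, 1, 95, 0, 0, 0], [0, 1, 95, 0, 0, 0], [0, 1, 95, 0, 0, 0]]]}}

```text
time: 26.6
position: [0.4821, 0.2876, 0.0837]
tool_rot: [0.151, 0.989, 0.0, 0.001]
ft_force: [-0.7, 0.5, -0.4]
grip_width: 0.0874
```

Emit:
{"op": "carry_out", "data": {"rows": [[[0, 0, 0, 0, 0, 0], [0, 0, 0, 0, 0, 0], [0, 0, 0, 0, 0, 0], [0, 0, 0, 0, 0, 0], [0, 0, 0, 0, 0, 0], [0, 0, 0, 0, 0, 0], [0, 0, 0, 0, 0, 0], [0, 0, 0, 0, 0, 0], [0, 0, 0, 0, 0, 0], [0, 0, 0, 0, 0, 0], [0, 0, 0, 0, 0, 0], [0, 0, 0, 0, 0, 0]]], "fingers": 0.1}}

```text
time: 27.8
position: [0.4816, 0.2874, 0.083]
tool_rot: [0.151, 0.989, -0.0, -0.0]
ft_force: [0.3, -0.2, -1.1]
grip_width: 0.0197
```

Run:
```python
from h import *
from rig import robot
o=robot.get_obs(); print(o["time"],o["position"],o["ft_force"],o["grip_width"])
to(o,(.6315,-.2088,o["position"][2]+.136-.051))
```

```text
27.8 [0.48156175 0.28741978 0.0830185 ] [ 0.2824924  -0.16449857 -1.08471237] 0.019690054148959323
(0.6315, -0.2088, np.float64(0.16801850085059694)) [-291.1 -428.9 -136. ]
```

Emit:
{"op": "carry_out", "data": {"rows": [[[0, 0, -8, 0, 0, 0], [0, 0, -22, 0, 0, 0], [0, 0, -45, 0, 0, 0], [0, 0, -72, 0, 0, 0], [0, 0, -100, 0, 0, 0], [0, 0, -128, 0, 0, 0], [-6, -9, -152, 0, 0, 0], [-18, -27, -165, 0, 0, 0], [-36, -53, -170, 0, 0, 0], [-56, -83, -170, 0, 0, 0], [-78, -115, -170, 0, 0, 0], [-100, -147, -170, 0, 0, 0], [-122, -180, -170, 0, 0, 0], [-144, -212, -170, 0, 0, 0], [-166, -245, -170, 0, 0, 0], [-188, -277, -170, 0, 0, 0], [-210, -309, -170, 0, 0, 0], [-232, -342, -170, 0, 0, 0], [-252, -371, -170, 0, 0, 0], [-268, -395, -170, 0, 0, 0]]]}}

```text
time: 29.8
position: [0.6199, -0.1717, 0.2545]
tool_rot: [0.151, 0.988, -0.0, 0.001]
ft_force: [1.5, -0.9, 0.0]
grip_width: 0.0192
```

Emit:
{"op": "carry_out", "data": {"rows": [[[-12, -18, 0, 0, 0, 0], [-19, -28, 0, 0, 0, 0], [-23, -34, 0, 0, 0, 0], [-23, -34, 0, 0, 0, 0], [-23, -34, 6, 0, 0, 0], [-23, -34, 12, 0, 0, 0], [-23, -34, 18, 0, 0, 0], [-23, -34, 22, 0, 0, 0], [-23, -34, 22, 0, 0, 0], [-23, -34, 22, 0, 0, 0]]]}}

```text
time: 30.8
position: [0.6315, -0.2086, 0.2309]
tool_rot: [0.151, 0.989, 0.0, -0.0]
ft_force: [0.5, 0.8, 0.0]
grip_width: 0.0194
```

Run:
```python
from h import *
from rig import robot
o=robot.get_obs(); print(o["time"],o["position"],o["ft_force"],o["grip_width"])
to(o,(.6315,-.2088,.219-.051))
c=robot.camera("side"); cv2.imwrite("pics/s7.png",cv2.resize(c["color"][40:200,200:400,::-1],(700,560),interpolation=cv2.INTER_CUBIC))
```

```text
30.8 [ 0.63145481 -0.20864782  0.23085069] [0.45971293 0.79047729 0.03223584] 0.019350521571285112
(0.6315, -0.2088, 0.168) [-0.1 -0.1 11.9]
```

View pics/s7.png

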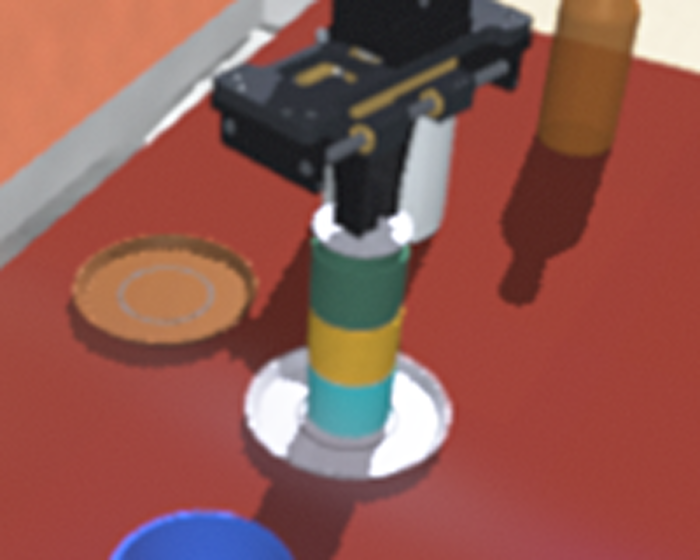

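The three tins are stacked flush. The lid (312–412) is level and centred just above green (310–408), so I'm lowering it.

Emit:
{"op": "carry_out", "data": {"rows": [[[0, 0, 1.5, 0, 0, 0], [0, 0, 3, 0, 0, 0], [0, 0, 4.5, 0, 0, 0], [0, 0, 6, 0, 0, 0], [0, 0, 7.5, 0, 0, 0], [0, 0, 8.5, 0, 0, 0], [0, 0, 9.5, 0, 0, 0], [0, 0, 10, 0, 0, 0], [0, 0, 10, 0, 0, 0]]]}}

```text
time: 31.75
position: [0.6314, -0.2088, 0.221]
tool_rot: [0.151, 0.989, 0.0, -0.0]
ft_force: [0.1, -0.6, -0.2]
grip_width: 0.0191
```

Emit:
{"op": "carry_out", "data": {"rows": [[[0, 0, 0.5, 0, 0, 0], [0, 0, 1, 0, 0, 0], [0, 0, 1.5, 0, 0, 0], [0, 0, 2, 0, 0, 0], [0, 0, 2.3, 0, 0, 0], [0, 0, 2.3, 0, 0, 0]]]}}

```text
time: 32.35
position: [0.6315, -0.2088, 0.219]
tool_rot: [0.151, 0.989, -0.0, 0.0]
ft_force: [-0.8, -0.1, 1.2]
grip_width: 0.0193
```

Emit:
{"op": "carry_out", "data": {"rows": [[[0, 0, 0.3, 0, 0, 0], [0, 0, 0.6, 0, 0, 0], [0, 0, 0.6, 0, 0, 0]]]}}

```text
time: 32.65
position: [0.6317, -0.2089, 0.219]
tool_rot: [0.151, 0.989, -0.0, 0.001]
ft_force: [-0.5, 0.9, 5.0]
grip_width: 0.0193
```

Emit:
{"op": "carry_out", "data": {"rows": [[[0, 0, 0, 0, 0, 0], [0, 0, 0, 0, 0, 0], [0, 0, 0, 0, 0, 0], [0, 0, 0, 0, 0, 0], [0, 0, 0, 0, 0, 0], [0, 0, 0, 0, 0, 0], [0, 0, -5, 0, 0, 0], [0, 0, -15, 0, 0, 0], [0, 0, -35, 0, 0, 0], [0, 0, -60, 0, 0, 0], [0, 0, -80, 0, 0, 0], [25, 0, -85, 0, 0, 0], [60, 0, -85, 0, 0, 0], [100, 0, -85, 0, 0, 0], [140, 0, -85, 0, 0, 0], [175, 0, -85, 0, 0, 0], [195, 0, -85, 0, 0, 0], [200, 0, -85, 0, 0, 0], [200, 0, -85, 0, 0, 0], [200, 0, -85, 0, 0, 0]]], "fingers": 0.7}}

```text
time: 34.65
position: [0.442, -0.15, 0.3039]
tool_rot: [0.151, 0.989, -0.001, 0.001]
ft_force: [0.5, -0.8, 0.1]
grip_width: 0.0611
```

Run:
```python
from h import *
from rig import robot
o=robot.get_obs(); print(o["time"],o["position"],o["ft_force"])
a=(.632,-.208)
for n in("top","side"):
    c=robot.camera(n)
    print(n,"lid disc",rim(c,a,.146,tol=.003),"knob",rim(c,a,.172,tol=.003,win=.03))
    for k,p,z,w in(("white",(.478,.0135),.05,.045),("ba",(.622,.187),.045,.09),("bb",(.625,.006),.045,.09)): print(k,rim(c,p,z,tol=.003,win=w))
    if n=="side": cv2.imwrite("pics/s8.png",cv2.resize(c["color"][:,:,::-1],(784,588)))
```

```text
34.65 [ 0.44204224 -0.15002491  0.30386636] [ 0.4812809  -0.76351642  0.08375353]
top lid disc [ 6.310e-01 -2.086e-01  2.930e-02  6.317e-01 -2.086e-01  2.200e-02
  3.530e+02] knob [ 6.298e-01 -2.076e-01  1.050e-02  6.305e-01 -2.078e-01  6.900e-03
  4.600e+01]
white [4.781e-01 1.200e-02 2.990e-02 4.782e-01 1.220e-02 2.820e-02 8.300e+01]
ba [6.215e-01 1.863e-01 5.440e-02 6.208e-01 1.861e-01 5.170e-02 1.560e+02]
bb [6.250e-01 5.100e-03 5.460e-02 6.246e-01 5.000e-03 5.260e-02 1.650e+02]
side lid disc [ 6.322e-01 -2.049e-01  3.130e-02  6.322e-01 -2.042e-01  2.190e-02
  2.800e+02] knob [ 6.328e-01 -2.024e-01  1.240e-02  6.324e-01 -2.042e-01  7.700e-03
  4.300e+01]
white [4.784e-01 1.500e-02 3.070e-02 4.789e-01 1.510e-02 2.790e-02 1.480e+02]
ba [6.227e-01 1.882e-01 5.540e-02 6.222e-01 1.888e-01 5.280e-02 3.860e+02]
bb [6.244e-01 7.700e-03 5.550e-02 6.243e-01 7.800e-03 5.270e-02 2.450e+02]
```

View pics/s8.png

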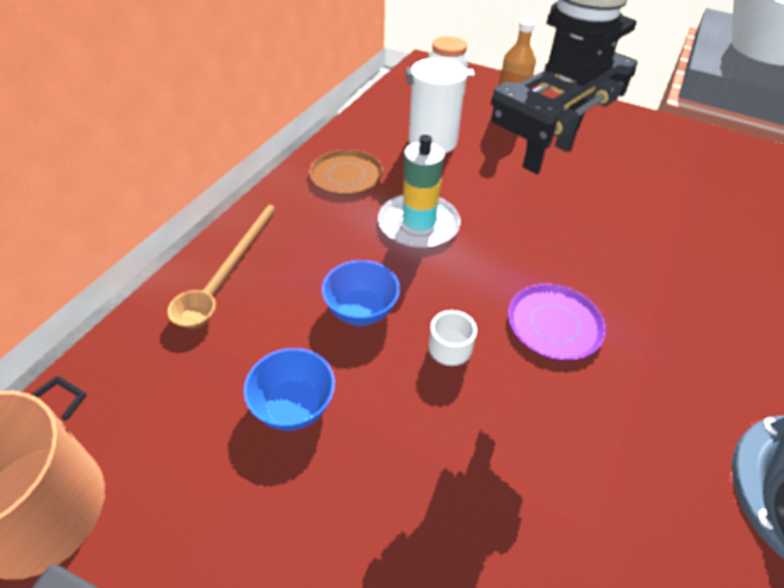

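The finished tower stands upright on the steel plate, from (420,222) up to the knob at (425,143). The bystanders haven't moved and the gripper is clear, so I'm handing in.

```bash
python3 -c "
from rig import robot
print(robot.hand_in())"
```

```text
the job is handed in; nothing more can be done
None
```

The tower is built and the job is handed in. Turquoise, yellow, green and the lid are stacked in that order in the middle of the steel plate. It took about 35 s of the 136 s allowed.

- **Seating:** every piece went down under light contact, about 5 N or less. Each reached the height expected when fully seated. The final pictures put the lid disc at about 146 mm and the knob top at about 172 mm, as they should be.
- **Centring:** the top camera puts the tower axis at about (0.631, -0.2085) m, against a plate centre of (0.632, -0.2085) m.
- **Bystanders:** the white tin and both bowls measure within 1 mm of where they started. The gripper was clear of everything at hand-in.
- **Disagreement:** the side camera read y about 2–4 mm higher than the top and wrist cameras throughout. The gripper closing on the turquoise tin agreed with the top and wrist cameras, so I used those.

I viewed 10 of the 14 pictures. One, the side view after seating yellow, was blocked by the arm. I confirmed that step from the top camera, and a later side view agreed.

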